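# Click the board home and hold the splash shield at balance

### The job

With the clear splash shield still down, push the circuit-board carriage (the one with the orange tab) in along its rails until it clicks fully home against the black stop. Then take the shield by its red grab bar, swing it up to where it stands straight up on its hinge, balanced, and finish still holding the bar there so it falls neither way and its stay can be fitted. Do not let the shield go over backwards or the carriage slip out, and leave the other things on the bench where they are.

Things in the scene. Friction and masses are not known exactly. Their poses are not given: they have to be found in the camera images.
- stand: Grey board stand, fixed. Origin on the bench; x towards its hinge side (away from the robot at yaw 0), y the way the carriage is pushed home. In mm: base x -45..85, y -150..110, 12 tall; rails along y at x -37 and 57, tops at z 36; hinge posts x 70, y +-88, tops z 85; rests for the shut shield x -37, y +-70, tops z 69; black end stop x -20..40, y 65..79, top z 46.
- carriage (a joint): Slide of the black carriage with the green board, along the stand's +y, in m: 0 fully out, 0.070 home against the stop; starts at 0 to 0.03. Friction about 1 N; from about 0.058 a sprung plunger adds some 6 N, past 0.065 it snaps over, presses the carriage home and keeps it there.
- push_tab (a point): Centre of the outer (-y) face of the carriage's upright orange push tab, 50 mm above the bench; moves with the carriage (home: stand x 10, y -129 mm). The tab is 36 mm wide along the stand's x, 8 mm thick along y, from z 26 to 70 mm.
- shield_hinge (a joint): Angle of the clear hinged shield in rad: 0 shut (level, over the carriage), 1.571 straight up = its balance point, 2.5 fallen over the back. It turns about the stand's y through hinge_mid, almost without friction: below balance it falls shut, beyond it falls open. Shield with bar weighs 0.2 to 0.45 kg.
- hinge_mid (a point): Fixed point midway along the hinge axis: stand x 70, y 0, z 75 mm. The axis is parallel to the stand's y. The shield reaches from here to 110 mm out, is 160 mm wide and 8 mm thick; 40 mm lie open between its free edge and the grab bar.
- shield: The clear shield in its aluminium frame, with hinge rod and red grab bar (all one piece). Origin at hinge_mid; its -x points from the hinge to the grab bar, y along the hinge.
- grab_bar (a point): Red round bar, 10 mm thick, 90 mm long, parallel to the hinge, on two 10 mm arms rigid with the shield's free edge. Point: middle of the bar, 155 mm from the hinge axis (shut: stand x -85, y 0, z 75 mm; straight up: x 70, y 0, z 230 mm). Pinched from above across the bar, it can turn between the fingers as the shield swings.
- spool: Bystander, to be left alone: grey wire spool, 60 mm across, 40 mm tall, standing on end. Origin at its underside, on the bench.
- flux: Bystander, to be left alone: small amber bottle with black cap, 40 mm across, 85 mm tall, standing. Origin at its underside, on the bench.
- driver: Bystander, to be left alone: green-handled screwdriver lying on the mat. Origin at its underside.
- spare_board: Bystander, to be left alone: blue circuit board, 60 x 80 x 10 mm, lying flat. Origin at its underside, on the bench.
- pump: Bystander, to be left alone: white desoldering pump lying down, 22 mm thick, 216 mm long along its y (y -111 to +95 mm). Origin at its underside, on the bench.
- tip_cleaner: Bystander, to be left alone: black round tip-cleaner pot with a brass dome, 72 mm across, 46 mm tall. Origin at its underside, on the bench.

How it is judged (in metres and radians):
On the way, in this order (a step that is already met when the one before it is completed fails the run):
1. the carriage is clicked home while the shield is still down (value of joint carriage above 0.067 m and value of joint shield_hinge below 0.15 rad), for 0.2 s.
2. the shield is held at its balance point by the grab bar (value of joint shield_hinge between 1.491 and 1.651 rad and velocity of joint shield_hinge between -0.15 and 0.15 rad/s and contact force between the fingers and shield above 0.5 N and distance between the grasp point and grab_bar below 0.06 m), for 0.3 s.
At the end, for the whole second after the job is handed in: Carriage home (joint above 0.067 m), shield within 0.08 rad of straight up (1.571) and still (under 0.15 rad/s), the fingers pressing on the shield with more than 0.5 N and the grasp within 60 mm of the middle of the grab bar, no bystander more than 30 mm from its start (all of step 2 and value of joint carriage above 0.067 m and distance of each of spool, flux, driver, spare_board, pump, tip_cleaner from where it was at the start of the episode below 0.03 m); the arm keeps its last pose, push and grip.
It fails at once if the shield goes over backwards (beyond 2.0 rad) (value of joint shield_hinge above 2 rad).
It fails at once if the carriage slips out after the shield has been raised (shield above 0.5 rad with the carriage not home) (value of joint shield_hinge above 0.5 rad and value of joint carriage below 0.067 m).
It fails at once if a bystander is moved more than 30 mm (distance of any of spool, flux, driver, spare_board, pump, tip_cleaner from where it was at the start of the episode above 0.03 m).
It also fails if it takes over 45 s, if anything falls off the work surface, if the arm or the gripper's body presses on something with over 40 N, if the wrist force passes 120 N, or if a joint passes its speed limit or range.

### The arm

A 6-joint arm with a two-finger parallel gripper is mounted at the origin on the work surface. World frame = base frame: x ahead of the robot, y to its left, z up, the work surface at z = 0. Lengths are in mm, angles in rad, forces in N, time in s.
With the tool pointing down it reaches from about 325 to 925 mm from the base axis. Payload 3.1 kg.
Tool frame: the origin (TCP) lies midway between the tips of the shut fingers; the grasp point (between the pads) lies 19 mm behind it; z points along the fingers, y is the direction in which the jaws open and shut (so a half turn about z gives the same grasp; the last joint's range is limited). The gripper opens to 85 mm and grips with 20 to 120 N. Pads are 22 mm wide; open, the fingers measure 114 mm over their backs; the gripper's body (76 mm by 85 mm) begins 54 mm behind the grasp point. The pads swing forward as they close: fully open they stand 13 mm farther back than shut.
Start: joints at [1.196, 0.217, 1.613, -0, 1.311, -0.112], TCP at [162.346, 603.559, 231.3] pointing down, gripper open.
Joint ranges: [-2.75, 2.75], [-0.78, 2.1], [0.31, 2.55], [-1.13, 4.27], [0.13, 2.63], [-2.58, 2.58]. Speed limits (rad/s): [2.79, 2.79, 3.14, 3.14, 3.14, 3.14].

### API

Orientations are given as a rotation vector (axis times angle).
In Python, from rig import ctrl gives the robot as it stands. The module is installed in compiled form; this text tells all that it offers.
- The arm moves only by the shell command python3 -m crank 'ROWS' [FORCE]. ROWS is JSON, one flat list of numbers, 7 for each row, row after row: the shift along the tool's x, y, z in cm, then the turn, a rotation vector about the tool's x, y, z in degrees, then the closure in counts, from 0 (fully open) to 255 (shut). A call has 1 to 20 rows; each row is the pose to reach, as a shift and turn from the pose commanded when the call began, along the tool's axes at that moment; what a row does not reach only later rows make up. A row lasts 1/12 s, in which the tool goes at most 41.7 mm and 7.16 degrees, less where a joint would pass 70% of its speed; a pose out of reach is approached as far as the arm can. A call with a gripper value outside its range is refused whole. The fingers move at their own pace and stop on an object; FORCE is the grip in N (left out, the last holds). Time passes only in rows, so rows that repeat a pose let the fingers close. It gives the time, the measured TCP pose, the force and the opening at its end, in the units of the state.
- ctrl.observe(): the state, without advancing time (a new reading comes with each control period).
- ctrl.camera(name): name is "side" or "top"; returns the picture (384x512x3 uint8, red, green, blue); there is no depth.
- ctrl.camera_params(name): a dict with "K" (3x3 intrinsics, pixels), "R" (3x3) and "t" (3): a world point X has camera coordinates R X + t. Camera axes: x right, y down, z forward; pixel columns grow to the right and rows downward; lengths in mm; the calibration is good to about 2 mm. A picture is of the moment at which its call begins. camera_params takes no time and is no camera call.
- ctrl.hand_in(): hands the job in, once; it reports no verdict.
Trained networks look in the newest picture that a camera, given by its name, has taken for a name from the list of things; names that differ only in an ending like _2 or _b are one class to them, and where a whole thing is asked for, a point or a joint stands for the part that bears it (a point fixed in the world has none). Each returns a list of dicts, best first, with "p" (0 to 1); they miss things now and then, are a little off and sometimes report something else, mostly with a low value. They report only what shows in the picture. A call takes as long as a camera call.
- ctrl.trace(camera, target): "region" (384x512 bool, what is visible of it) and "bbox" ([left, top, width, height] in pixels, round what is visible of it).
The state is a dict: "t": time; "joint_pos": joint angles; "joint_vel": joint speeds; "effort": joint torques, N m; "tcp_pos": TCP position; "orientation": TCP orientation; "force": force on the tool from outside, world axes, zero at the start; "moment": the same for the moment, N m; "gripper_width": opening from 0.0 (shut) to 1.0 (fully open).
Only numpy, scipy, OpenCV 4.12 (cv2) and the standard library are available. Lean on these libraries where they do the work, as an engineer would, in place of code of your own. Each camera call takes 0.05 s, during which the arm holds its last target.

## Working session

There is one attempt and no reset: what is moved stays moved. The work goes in short steps, Python scripts to look and compute and a shell command to move; the robot and the scene stay as the last step left them, time stands still between calls to the robot, and variables do not carry over. Pictures are saved under pics/ and viewed, and the job is handed in when it is done.

```bash
mkdir -p pics; python3 - <<'E'
from rig import ctrl
import cv2
for n in("side","top"):
    im=ctrl.camera(n); cv2.imwrite(f"pics/{n}0.png",im[:,:,::-1])
    p=ctrl.camera_params(n); print(n,p)
print(ctrl.observe())
for n in("side","top"):
  for t in("push_tab","grab_bar","stand","shield"):
    for d in ctrl.trace(n,t)[:2]: print(n,t,round(d["p"],2),d["bbox"])
E
```

```text
side {'K': array([[421.7715137 ,   0.        , 256.11926856],
       [  0.        , 421.7715137 , 191.58077497],
       [  0.        ,   0.        ,   1.        ]]), 'R': array([[ 0.8256916 , -0.56371342, -0.02146078],
       [-0.42283409, -0.59326156, -0.68501975],
       [ 0.37342297,  0.5746894 , -0.72820833]]), 't': array([-473.15903531,  328.95788815,  887.010444  ])}
top {'K': array([[382.44788405,   0.        , 255.82885855],
       [  0.        , 382.44788405, 190.51910114],
       [  0.        ,   0.        ,   1.        ]]), 'R': array([[-0.02011181, -0.99974566,  0.01020485],
       [-0.99387118,  0.01888184, -0.10891991],
       [ 0.10869952, -0.01233288, -0.99399815]]), 't': array([  58.82831682,  623.53969893, 1006.67840606])}
{'t': 0.1, 'joint_pos': array([ 1.19576676e+00,  2.17697019e-01,  1.61481179e+00,  1.35838657e-05,
        1.31135223e+00, -1.12185876e-01]), 'joint_vel': array([ 0.00185885, -0.0029133 , -0.00182174, -0.00069158, -0.00055675,
        0.00040161]), 'effort': array([-9.44744825e-04, -3.98069358e+01, -3.04969740e+01, -2.64114451e-04,
        4.15887946e-03, -1.50843903e-05]), 'tcp_pos': array([162.07593564, 602.82585249, 230.06762799]), 'orientation': array([-0.41161826, -3.1139437 ,  0.00345237]), 'force': array([ 0.42275712, -0.05845015,  0.63155326]), 'moment': array([0.00683138, 0.0188679 , 0.01651245]), 'gripper_width': 1.0009096568635656}
side push_tab 0.87 [240.3, 191.4, 66.8, 37.2]
side grab_bar 0.93 [202.8, 155.2, 75.0, 51.4]
side grab_bar 0.27 [244.3, 144.3, 50.7, 36.8]
side stand 0.89 [202.2, 146.4, 103.0, 90.5]
side shield 0.72 [203.6, 153.9, 75.8, 52.2]
side shield 0.48 [202.2, 135.3, 16.3, 27.7]
top push_tab 0.94 [262.9, 177.0, 42.5, 30.4]
top push_tab 0.74 [188.7, 164.7, 118.8, 75.9]
top grab_bar 0.75 [197.3, 170.0, 74.1, 70.8]
top stand 0.74 [189.4, 166.1, 119.5, 74.4]
top shield 0.96 [197.4, 168.8, 71.7, 71.7]
```

View pics/side0.png

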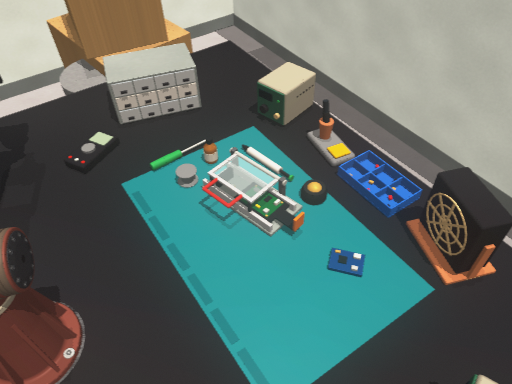

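View pics/top0.png

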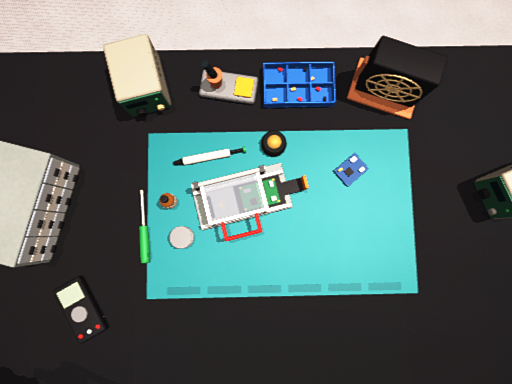

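```bash
python3 - <<'E'
import cv2
t=cv2.imread("pics/top0.png"); s=cv2.imread("pics/side0.png")
cv2.imwrite("pics/top0z.png",cv2.resize(t[150:260,175:325],None,fx=5,fy=5,interpolation=cv2.INTER_CUBIC))
cv2.imwrite("pics/side0z.png",cv2.resize(s[120:250,180:330],None,fx=4.6,fy=4.6,interpolation=cv2.INTER_CUBIC))
E
```

```text
(no output)
```

View pics/top0z.png

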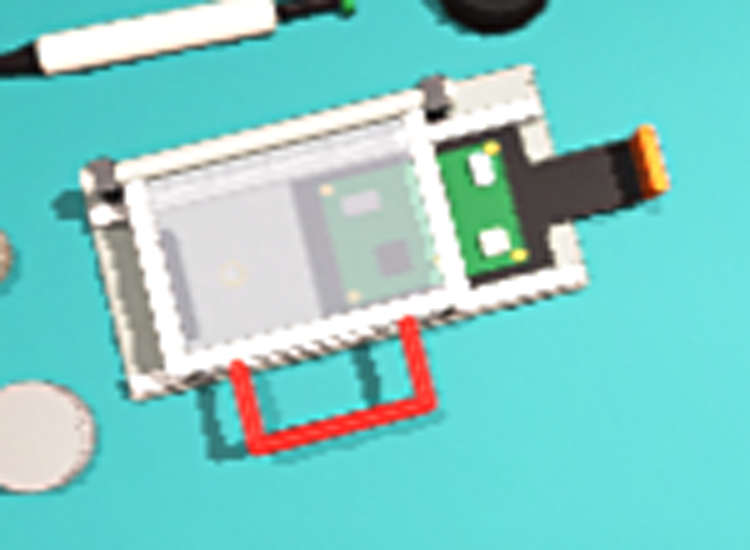

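View pics/side0z.png

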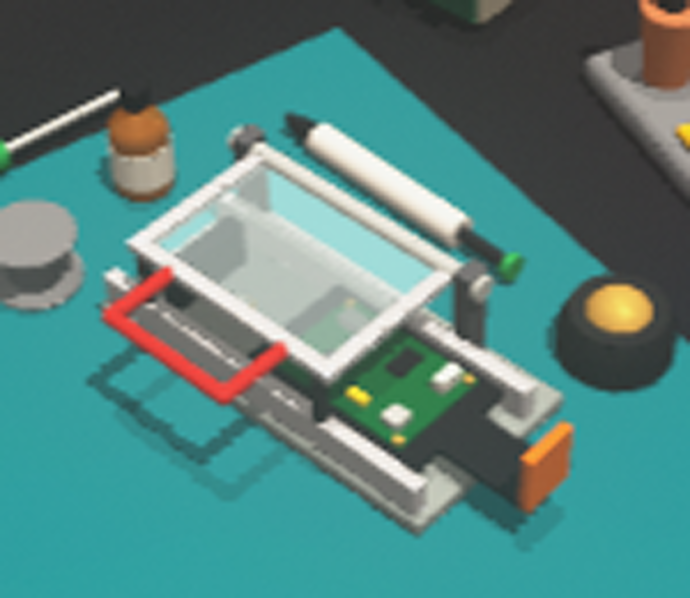

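```bash
cat > h.py <<'E'
import numpy as np
from rig import ctrl
P={n:ctrl.camera_params(n) for n in("side","top")}
def proj(n,X):
    p=P[n]; c=p["K"]@(p["R"]@np.asarray(X,float)+p["t"]); return c[:2]/c[2]
def S(w,X):
    c,s=np.cos(w[2]),np.sin(w[2]); X=np.asarray(X,float)
    return np.array([w[0]+c*X[0]-s*X[1],w[1]+s*X[0]+c*X[1],X[2]])
E
python3 - <<'E'
from h import *
from scipy.optimize import least_squares
import cv2
zt=lambda x,y:(175+(x+.5)/5-.5,150+(y+.5)/5-.5)
zs=lambda x,y:(180+(x+.5)/4.6-.5,120+(y+.5)/4.6-.5)
ob=[("top",(-85,45,75),zt(255,446)),("top",(-85,-45,75),zt(430,404)),
("top",(-45,-150,12),zt(586,285)),("top",(85,-150,12),zt(535,66)),("top",(-45,110,12),zt(135,399)),
("side",(-85,45,75),zs(110,315)),("side",(-85,-45,75),zs(226,397)),("side",(-45,-150,12),zs(418,530)),("side",(85,-150,12),zs(563,398))]
tb=[("top",(-8,70),zt(668,190)),("top",(28,70),zt(654,126)),("side",(-8,26),zs(527,511)),("side",(28,70),zs(572,425)),("side",(-8,70),zs(527,465))]
def res(w):
    r=[proj(n,S(w,X))-u for n,X,u in ob]+[proj(n,S(w,(x,-199+w[3],z)))-u for n,(x,z),u in tb]
    return np.ravel(r)
f=least_squares(res,[450,100,.24,20],loss="soft_l1"); w=f.x; print(w); print(res(w).reshape(-1,2).round(1))
print("tab",S(w,(10,-199+w[3],50)),"bar",S(w,(-85,0,75)),"hinge",S(w,(70,0,75)))
np.save("w.npy",w)
E
```

```text
[5.90059505e+02 1.01222820e+02 2.22232254e-01 4.03193202e+00]
[[ 0.4 -0.3]
 [-0.7 -0.3]
 [ 1.   0.4]
 [-0.4 -0.8]
 [-0.5  0.2]
 [ 0.2  0.5]
 [-0.6  0.2]
 [-0.1 -0.2]
 [ 0.7 -0.4]
 [-0.   0.2]
 [-0.7 -0.2]
 [-0.4  1.3]
 [-0.1  0.3]
 [ 0.4  0.1]]
tab [642.78601323 -86.74649321  50.        ] bar [507.14983519  82.48818036  75.        ] hinge [658.33805572 116.65134725  75.        ]
```

```bash
cat >> h.py <<'E'
from scipy.spatial.transform import Rotation as Ro
w=np.load("w.npy")
def goal(X,sgn=None,tilt=0):
    """X: stand mm TCP goal. Prints shift cm, turn deg in tool axes from measured pose."""
    o=ctrl.observe(); R0=Ro.from_rotvec(o["orientation"]); p=o["tcp_pos"]
    c,s=np.cos(w[2]),np.sin(w[2]); ys=np.array([-s,c,0]); xs=np.array([c,s,0])
    best=None
    for g in (1,-1):
        tx=g*ys; tz=np.array([0,0,-1.]); ty=np.cross(tz,tx)
        rv=(R0.inv()*Ro.from_matrix(np.c_[tx,ty,tz])).as_rotvec(degrees=True)
        if sgn is None and (best is None or np.linalg.norm(rv)<np.linalg.norm(best)) or g==sgn: best=rv; bg=g
    d=R0.inv().apply(S(w,X)-p)/10
    print("t",round(o["t"],2),"sgn",bg,"shift",d.round(2),"turn",best.round(1),"width",round(o["gripper_width"],3),"F",o["force"].round(1),"j",o["joint_pos"].round(2),"stand tcp",(lambda q:np.array([c*q[0]+s*q[1],-s*q[0]+c*q[1],p[2]]))(p-np.r_[w[:2],0]).round(1))
E
python3 - <<'E'
from h import *
goal((10,-235,230)); 
for t in "tip_cleaner","pump","spare_board":
    for d in ctrl.trace("top",t)[:1]: print(t,d["p"],d["bbox"])
E
```

```text
t 0.5 sgn 1 shift [-66.19 -57.71   0.13] turn [-0.   0.  62.2] width 1.002 F [-0.4 -0.1  0.4] j [ 1.2   0.22  1.61  0.    1.31 -0.11] stand tcp [-306.5  584.2  231.2]
tip_cleaner 0.66 [260.7, 127.4, 24.0, 27.9]
pump 0.62 [171.0, 145.6, 74.2, 21.4]
spare_board 0.89 [333.5, 153.7, 29.5, 33.0]
```

```bash
python3 -m crank '[-33,-29,0,0,0,31,255,-33,-29,0,0,0,31,255,-33,-29,0,0,0,31,255,-33,-29,0,0,0,31,255,-33,-29,0,0,0,31,255,-33,-29,0,0,0,31,255,-33,-29,0,0,0,31,255,-33,-29,0,0,0,31,255,-33,-29,0,0,0,31,255,-33,-29,0,0,0,31,255,-33,-29,0,0,0,31,255,-33,-29,0,0,0,31,255]' 30; python3 -c "
from h import *
goal((10,-235,230))"
```

```text
t: 1.65
tcp_pos: [408.1, 234.4, 231.8]
orientation: [1.236, 2.886, -0.001]
force: [0.3, -0.5, -0.2]
gripper_width: 0.001
t 1.65 sgn 1 shift [-42.87  -7.22   0.28] turn [ 0.1  0.1 30.9] width 0.001 F [ 0.3 -0.5 -0.2] j [ 0.37 -0.12  1.97 -0.    1.3  -0.39] stand tcp [-148.1  170.   231.8]
```

```bash
python3 -m crank '[-42.9,-7.2,0.2,0,0,31,255,-42.9,-7.2,0.2,0,0,31,255,-42.9,-7.2,0.2,0,0,31,255,-42.9,-7.2,0.2,0,0,31,255,-42.9,-7.2,0.2,0,0,31,255,-42.9,-7.2,0.2,0,0,31,255,-42.9,-7.2,0.2,0,0,31,255,-42.9,-7.2,0.2,0,0,31,255,-42.9,-7.2,0.2,0,0,31,255,-42.9,-7.2,0.2,0,0,31,255,-42.9,-7.2,0.2,0,0,31,255,-42.9,-7.2,0.2,0,0,31,255,-42.9,-7.2,0.2,0,0,31,255,-42.9,-7.2,0.2,0,0,31,255]'; python3 -c "
from h import *
goal((10,-235,42))"
```

```text
t: 2.82
tcp_pos: [651.1, -119.6, 228.9]
orientation: [-1.955, -2.457, -0.0]
force: [0.7, 0.2, -0.0]
gripper_width: -0.004
t 2.82 sgn 1 shift [-0.64 -0.08 18.69] turn [-0.  -0.1  0.3] width -0.004 F [ 0.7  0.2 -0. ] j [-0.29  0.3   1.52  0.    1.33 -0.51] stand tcp [  10.9 -228.8  228.9]
```

```bash
python3 -m crank '[-0.5,0,18.7,0,0,0,255,-0.5,0,18.7,0,0,0,255,-0.5,0,18.7,0,0,0,255,-0.5,0,18.7,0,0,0,255,-0.5,0,18.7,0,0,0,255,-0.5,0,18.7,0,0,0,255,-0.5,0,18.7,0,0,0,255,-0.5,0,18.7,0,0,0,255]'; python3 -c "
from h import *
import cv2
goal((10,-140,42))
for n in ('side','top'): cv2.imwrite(f'pics/{n}1.png',cv2.resize(ctrl.camera(n)[120:260,170:350,::-1],None,fx=4,fy=4))
"
```

```text
t: 3.48
tcp_pos: [654.3, -125.3, 44.8]
orientation: [1.953, 2.456, 0.002]
force: [1.0, 0.2, 0.7]
gripper_width: 0.001
t 3.48 sgn 1 shift [ 9.51 -0.23  0.27] turn [0.2 0.1 0.3] width 0.001 F [1.  0.2 0.7] j [-0.29  0.5   1.62  0.    1.02 -0.52] stand tcp [  12.8 -235.1   44.8]
```

View pics/side1.png

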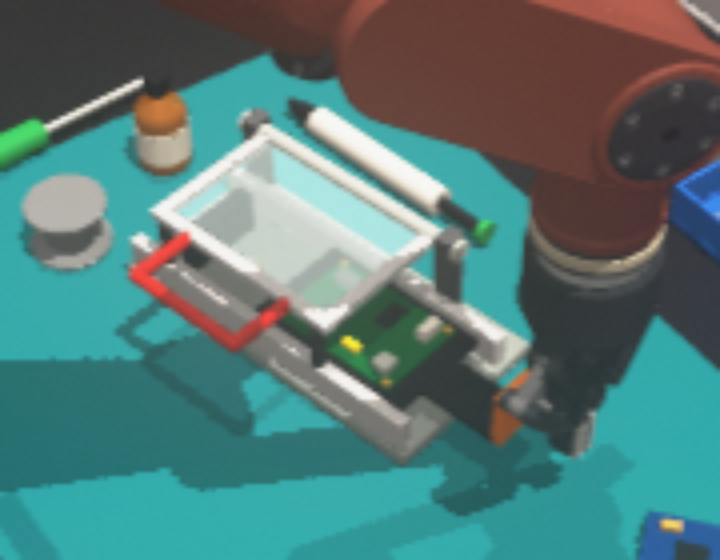

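```bash
python3 -m crank '[1,-0.2,0.2,0,0,0,255,2,-0.2,0.2,0,0,0,255,3,-0.2,0.2,0,0,0,255,3.5,-0.2,0.2,0,0,0,255,4,-0.2,0.2,0,0,0,255,4.5,-0.2,0.2,0,0,0,255,5,-0.2,0.2,0,0,0,255,5.5,-0.2,0.2,0,0,0,255,6,-0.2,0.2,0,0,0,255,6.5,-0.2,0.2,0,0,0,255,7,-0.2,0.2,0,0,0,255,7.5,-0.2,0.2,0,0,0,255,8,-0.2,0.2,0,0,0,255,8,-0.2,0.2,0,0,0,255]'; python3 -c "
from h import *
goal((10,-140,42))"
python3 -m crank '[0.4,0,0,0,0,0,255,0.7,0,0,0,0,0,255,1,0,0,0,0,0,255,1.2,0,0,0,0,0,255,1.4,0,0,0,0,0,255,1.4,0,0,0,0,0,255,1.4,0,0,0,0,0,255]'; python3 -c "
from h import *
goal((10,-140,42))
import cv2
for n in ('side','top'): cv2.imwrite(f'pics/{n}2.png',cv2.resize(ctrl.camera(n)[120:260,170:350,::-1],None,fx=4,fy=4))"
```

```text
t: 4.75
tcp_pos: [632.3, -47.1, 40.0]
orientation: [-1.955, -2.457, -0.0]
force: [0.6, 0.0, 0.1]
gripper_width: -0.0
t 4.75 sgn 1 shift [ 1.4   0.16 -0.19] turn [-0.  -0.1  0.2] width -0.0 F [0.6 0.  0.1] j [-0.19  0.45  1.7   0.    0.99 -0.41] stand tcp [   8.5 -154.    40. ]
t: 5.33
tcp_pos: [629.4, -35.3, 40.0]
orientation: [-1.957, -2.457, 0.001]
force: [0.7, -3.5, 0.6]
gripper_width: -0.001
t 5.33 sgn 1 shift [ 0.18  0.17 -0.2 ] turn [-0.   0.   0.2] width -0.001 F [ 0.7 -3.5  0.6] j [-0.17  0.45  1.71 -0.    0.98 -0.39] stand tcp [   8.3 -141.8   40. ]
```

View pics/side2.png

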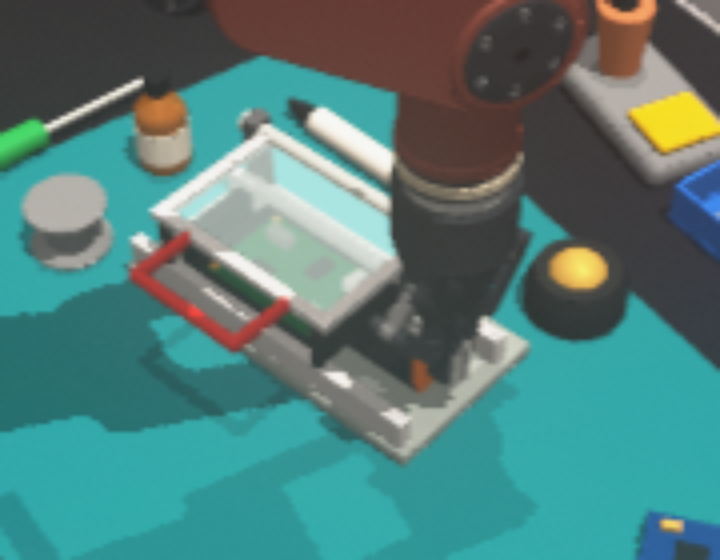

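```bash
for i in 1; do python3 -m crank '[0.2,0,0,0,0,0,255,0.4,0,0,0,0,0,255,0.5,0,0,0,0,0,255,0.5,0,0,0,0,0,255]'; done; python3 -c "
from h import *
goal((10,-140,42))"
```

```text
t: 5.77
tcp_pos: [628.8, -32.3, 40.2]
orientation: [1.952, 2.456, -0.005]
force: [0.9, -9.1, -2.0]
gripper_width: -0.004
t 5.77 sgn 1 shift [-0.13  0.16 -0.18] turn [-0.   0.3  0.3] width -0.004 F [ 0.9 -9.1 -2. ] j [-0.16  0.44  1.71 -0.01  0.98 -0.38] stand tcp [   8.4 -138.7   40.2]
```

```bash
python3 -m crank '[0.15,0,0,0,0,0,255,0.3,0,0,0,0,0,255,0.3,0,0,0,0,0,255,0.3,0,0,0,0,0,255]';  python3 -c "
from h import *
goal((10,-140,42))"
```

```text
t: 6.1
tcp_pos: [628.9, -32.2, 40.4]
orientation: [1.95, 2.454, -0.009]
force: [1.8, -16.3, -3.9]
gripper_width: 0.001
t 6.1 sgn 1 shift [-0.13  0.16 -0.16] turn [0.  0.6 0.3] width 0.001 F [  1.8 -16.3  -3.9] j [-0.16  0.44  1.72 -0.01  0.98 -0.38] stand tcp [   8.4 -138.7   40.4]
```

```bash
python3 -m crank '[-1.5,0,0,0,0,0,255,-4,0,0,0,0,0,255,-5,0,0,0,0,0,255,-5,0,-4,0,0,0,255,-5,0,-8,0,0,0,255,-5,0,-12,0,0,0,255,-5,0,-16,0,0,0,255,-5,0,-16,0,0,0,160,-5,0,-16,0,0,0,160]';  python3 -c "
from h import *
goal((-85,0,160))
import cv2
for n in ('side','top'): cv2.imwrite(f'pics/{n}3.png',cv2.resize(ctrl.camera(n)[120:260,170:350,::-1],None,fx=4,fy=4))"
```

```text
t: 6.85
tcp_pos: [641.9, -75.3, 205.3]
orientation: [1.952, 2.452, 0.008]
force: [-0.8, -0.3, 0.2]
gripper_width: 0.27
t 6.85 sgn 1 shift [18.41 -9.63  4.41] turn [0.5 0.1 0.2] width 0.27 F [-0.8 -0.3  0.2] j [-0.23  0.28  1.59  0.    1.27 -0.45] stand tcp [  11.6 -183.6  205.3]
```

View pics/side3.png

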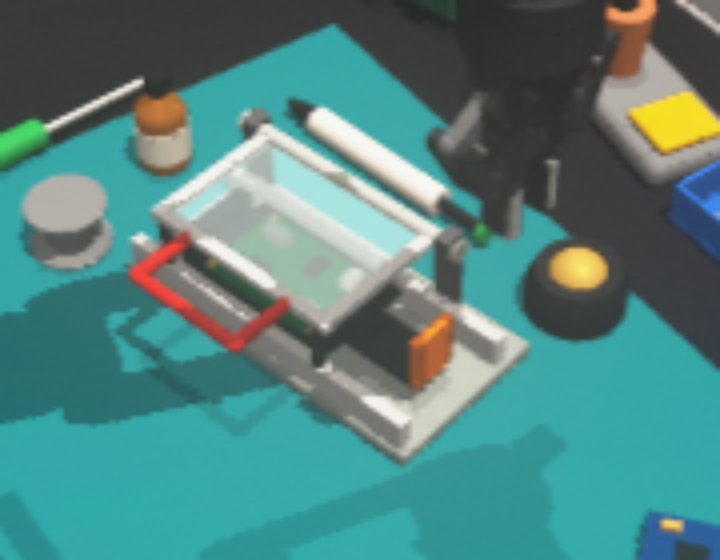

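View pics/top3.png

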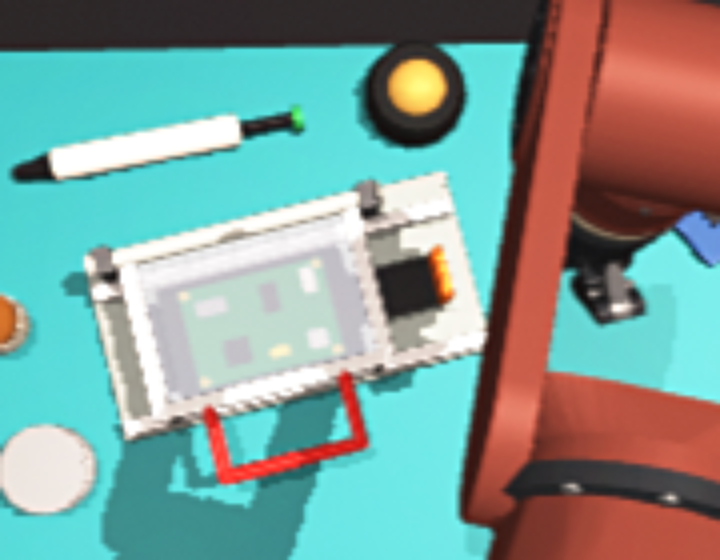

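```bash
python3 -c "
from h import *
for q in (60,64,67,70): print(q,[((proj('side',S(w,(x,-199+q,z)))-[170,120])*4).round(0) for x,z in((28,70),(-8,70),(-8,26))])"
python3 -m crank '[18.4,-9.6,4.4,0,0,0,160,18.4,-9.6,4.4,0,0,0,160,18.4,-9.6,4.4,0,0,0,160,18.4,-9.6,4.4,0,0,0,160,18.4,-9.6,4.4,0,0,0,160,18.4,-9.6,4.4,0,0,0,160,18.4,-9.6,4.4,0,0,0,160,18.4,-9.6,4.4,0,0,0,160]';  python3 -c "
from h import *
goal((-85,0,56))
import cv2
for n in ('side','top'): cv2.imwrite(f'pics/{n}4.png',cv2.resize(ctrl.camera(n)[100:260,170:350,::-1],None,fx=3.7,fy=3.7))"
```

```text
60 [array([466., 324.]), array([428., 356.]), array([427., 401.])]
64 [array([461., 321.]), array([423., 353.]), array([422., 398.])]
67 [array([457., 319.]), array([420., 351.]), array([419., 396.])]
70 [array([454., 316.]), array([416., 348.]), array([415., 393.])]
t: 7.62
tcp_pos: [503.3, 82.3, 154.7]
orientation: [-1.954, -2.457, 0.003]
force: [-0.5, -0.1, -1.1]
gripper_width: 0.373
t 7.62 sgn 1 shift [-0.07  0.4   9.87] turn [-0.1 -0.   0.3] width 0.373 F [-0.5 -0.1 -1.1] j [ 0.02  0.06  1.95 -0.    1.14 -0.2 ] stand tcp [-88.8   0.7 154.7]
```

View pics/side4.png

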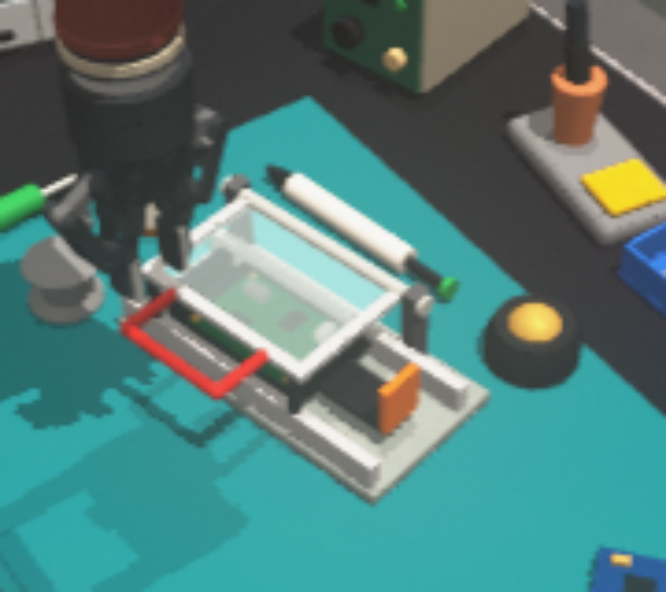

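```bash
python3 -m crank '[0,0.4,3,0,0,0,160,0,0.4,5.5,0,0,0,160,0,0.4,7.5,0,0,0,160,0,0.4,9,0,0,0,160,0,0.4,9.9,0,0,0,160,0,0.4,9.9,0,0,0,160,0,0.4,9.9,0,0,0,160]';  python3 -c "
from h import *
goal((-85,0,56))
import cv2
for n in ('side','top'): cv2.imwrite(f'pics/{n}5.png',cv2.resize(ctrl.camera(n)[100:260,170:350,::-1],None,fx=3.7,fy=3.7))"
```

```text
t: 8.3
tcp_pos: [508.9, 82.3, 57.3]
orientation: [-1.958, -2.456, 0.0]
force: [-0.5, 0.4, 0.8]
gripper_width: 0.375
t 8.3 sgn 1 shift [ 0.06 -0.17  0.13] turn [-0.   0.   0.1] width 0.375 F [-0.5  0.4  0.8] j [ 0.02  0.21  1.99 -0.    0.94 -0.2 ] stand tcp [-83.3  -0.5  57.3]
```

View pics/side5.png

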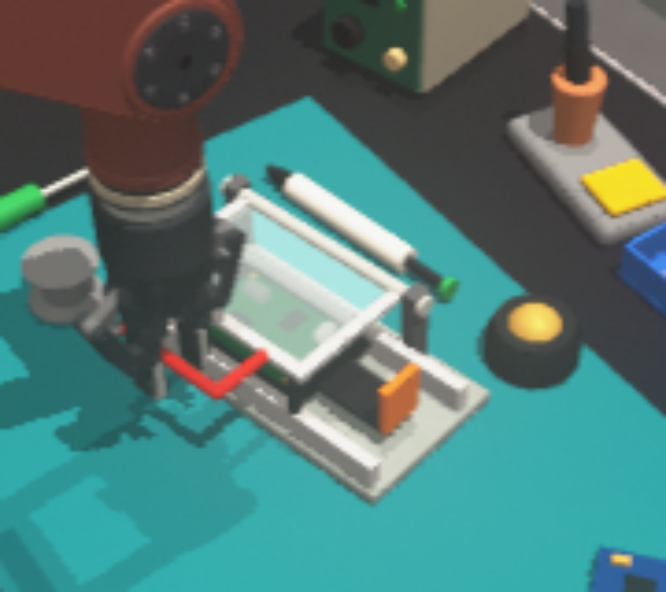

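```bash
python3 -m crank '[0,0,0,0,0,0,255,0,0,0,0,0,0,255,0,0,0,0,0,0,255,0,0,0,0,0,0,255,0,0,0,0,0,0,255,0,0,0,0,0,0,255]' 35;  python3 -c "
from h import *
goal((-85,0,56))
# arc shifts (tool x=stand y, tool y=-?):
"
```

```text
t: 8.9
tcp_pos: [508.0, 82.7, 58.7]
orientation: [1.956, 2.458, -0.002]
force: [-2.5, -1.6, 5.8]
gripper_width: 0.099
t 8.9 sgn 1 shift [ 0.   -0.09  0.27] turn [-0.   0.1  0.3] width 0.099 F [-2.5 -1.6  5.8] j [ 0.03  0.21  1.99 -0.    0.95 -0.2 ] stand tcp [-84.1  -0.   58.7]
```

```bash
python3 -m crank '[0,0.06,-1.35,0,0,0,255,0,0.24,-2.69,0,0,0,255,0,0.53,-4.01,0,0,0,255,0,0.93,-5.3,0,0,0,255,0,1.45,-6.55,0,0,0,255,0,2.08,-7.75,0,0,0,255,0,2.8,-8.89,0,0,0,255,0,3.63,-9.96,0,0,0,255,0,4.54,-10.96,0,0,0,255,0,4.54,-10.96,0,0,0,255,0,4.54,-10.96,0,0,0,255]';  python3 -c "
from h import *
goal((-85+45.4,0,56+109.6))
import cv2
for n in ('side','top'): cv2.imwrite(f'pics/{n}6.png',cv2.resize(ctrl.camera(n)[100:260,170:350,::-1],None,fx=3.7,fy=3.7))"
```

```text
t: 9.82
tcp_pos: [549.3, 92.3, 168.6]
orientation: [-1.952, -2.455, 0.012]
force: [-10.6, -3.8, 8.5]
gripper_width: 0.099
t 9.82 sgn 1 shift [-0.03  0.22  0.3 ] turn [-0.5  0.   0.3] width 0.099 F [-10.6  -3.8   8.5] j [ 0.04  0.14  1.82 -0.    1.18 -0.18] stand tcp [-41.8   0.3 168.6]
```

View pics/side6.png

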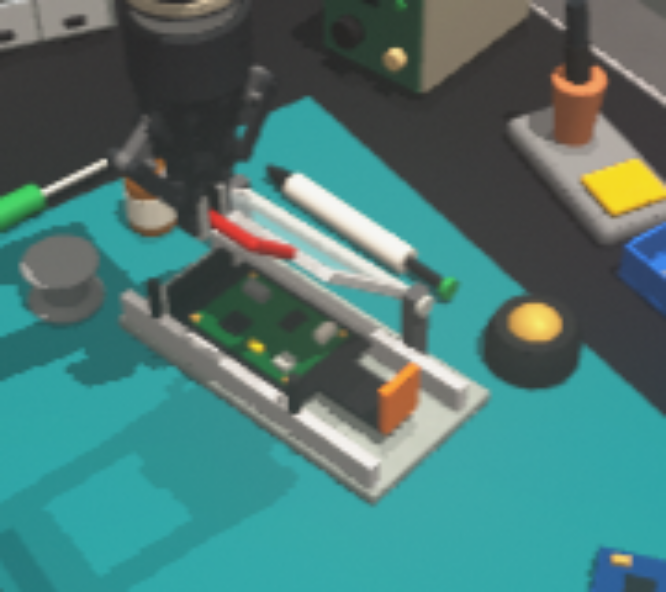

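```bash
python3 -m crank '[0,0.9,-1.11,0,0,0,255,0,1.95,-1.94,0,0,0,255,0,3.08,-2.66,0,0,0,255,0,4.28,-3.29,0,0,0,255,0,5.52,-3.81,0,0,0,255,0,6.8,-4.21,0,0,0,255,0,8.1,-4.5,0,0,0,255,0,9,-4.63,0,0,0,255,0,9.7,-4.7,0,0,0,255,0,10.3,-4.73,0,0,0,255,0,10.7,-4.74,0,0,0,255,0,10.7,-4.74,0,0,0,255,0,10.7,-4.74,0,0,0,255]';  python3 -c "
from h import *
goal((70,0,56+155))
import cv2
for n in ('side','top'): cv2.imwrite(f'pics/{n}7.png',cv2.resize(ctrl.camera(n)[80:250,170:370,::-1],None,fx=3.7,fy=3.5))"
```

```text
t: 11.0
tcp_pos: [658.0, 117.6, 216.5]
orientation: [1.955, 2.456, 0.004]
force: [-0.8, 0.5, 5.6]
gripper_width: 0.099
t 11.0 sgn 1 shift [-0.1   0.    0.55] turn [0.2 0.  0.2] width 0.099 F [-0.8  0.5  5.6] j [ 0.07  0.32  1.52  0.    1.3  -0.15] stand tcp [ 69.9   1.  216.5]
```

View pics/side7.png

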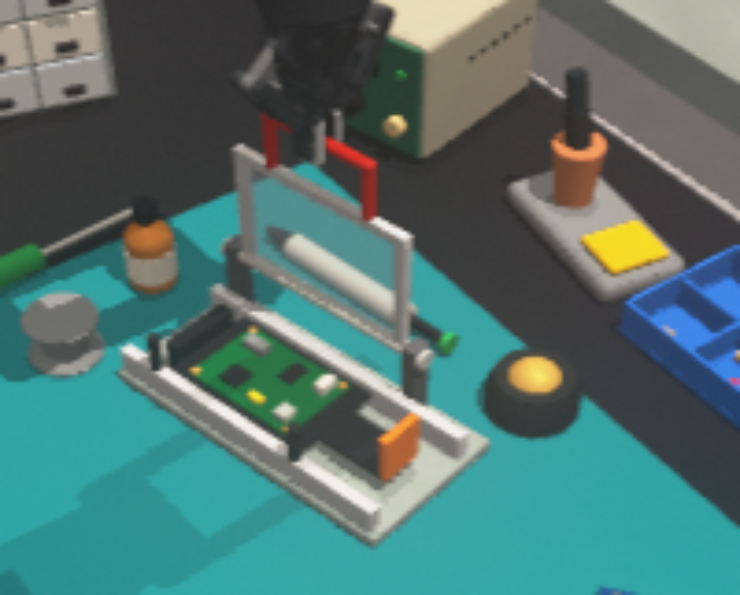

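View pics/top7.png

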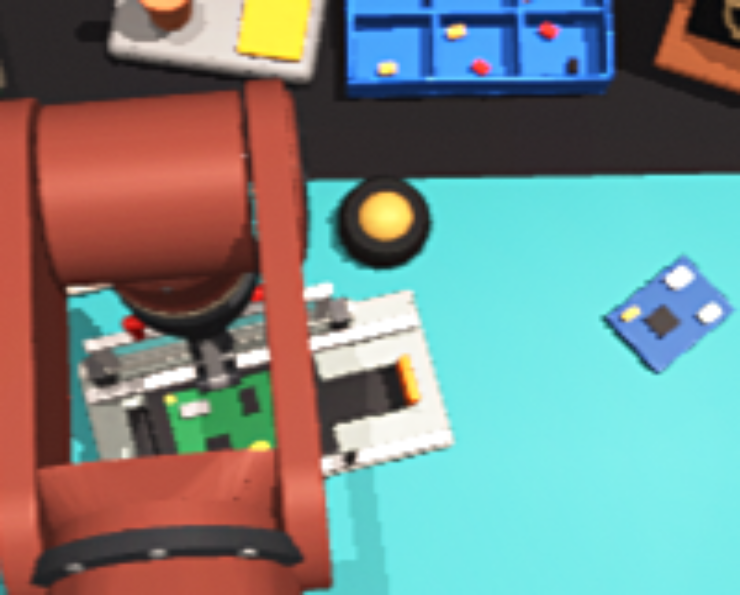

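```bash
python3 -c "
from h import *
for th in (80,85,90,95):
    a=np.radians(th); f=lambda r,y:((proj('side',S(w,(70-r*np.cos(a),y,75+r*np.sin(a))))-[170,80])*[3.7,3.5]).round(0)
    print(th,'bar',f(155,-45),f(155,45),'edge',f(110,-80),f(110,80))
goal((70,0,212))
import cv2
cv2.imwrite('pics/z8.png',cv2.resize(ctrl.camera('side')[100:160,225:295,::-1],None,fx=9,fy=9,interpolation=cv2.INTER_CUBIC))"
```

```text
80 bar [341. 187.] [242. 133.] edge [390. 253.] [218. 158.]
85 bar [355. 175.] [256. 122.] edge [399. 245.] [227. 151.]
90 bar [369. 165.] [269. 113.] edge [409. 237.] [237. 144.]
95 bar [383. 157.] [283. 105.] edge [418. 231.] [246. 139.]
t 11.1 sgn 1 shift [-0.11  0.02  0.45] turn [0.2 0.  0.2] width 0.098 F [-1.3  1.1  4.7] j [ 0.07  0.32  1.52  0.    1.3  -0.15] stand tcp [ 69.8   1.1 216.5]
```

View pics/z8.png

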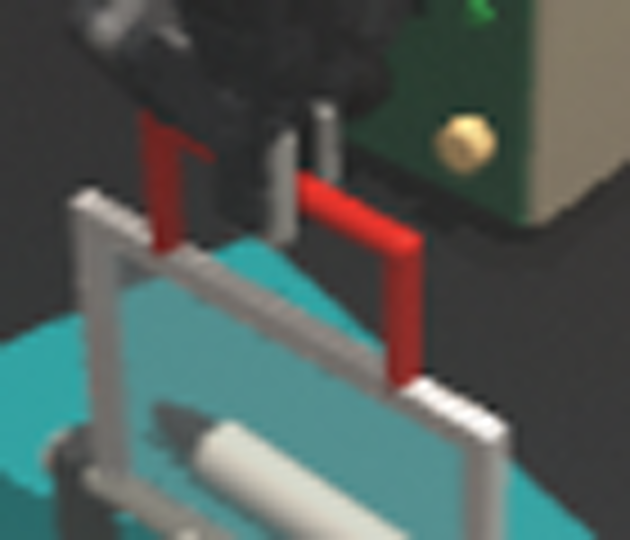

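```bash
python3 -m crank '[0,0,0,0,0,0,255,0,0,0,0,0,0,255,0,0,0,0,0,0,255,0,0,0,0,0,0,255,0,0,0,0,0,0,255,0,0,0,0,0,0,255,0,0,0,0,0,0,255,0,0,0,0,0,0,255]'; python3 -c "
from h import *
goal((70,0,212))
print(ctrl.hand_in())"
```

```text
t: 11.82
tcp_pos: [657.8, 117.6, 216.5]
orientation: [1.955, 2.456, 0.004]
force: [-0.9, 0.7, 5.7]
gripper_width: 0.099
t 11.82 sgn 1 shift [-0.11  0.03  0.45] turn [0.2 0.  0.2] width 0.099 F [-0.9  0.7  5.7] j [ 0.07  0.32  1.52  0.    1.3  -0.15] stand tcp [ 69.7   1.1 216.5]
the job is handed in; nothing more can be done
None
```

I pushed the carriage home with the shield still down, then gripped the red bar, swung the shield upright and handed the job in at about 11.8 s, still holding it. The hand-in reports no verdict.

- **Carriage:** The push met a hard stop at about 16 N. The tab's corners in the side picture, taken before I raised the shield, fit the 70 mm home position. I did not re-measure the carriage after raising the shield, but in the last pictures it looks unmoved.
- **Shield:** The bar and frame corners in the side picture fit about 90°. The tool was within 1 mm of the hinge line along the stand's x, and the reading was steady for the last 0.8 s.
- **Grip:** The fingers closed with 35 N on a measured opening of about 8.4 mm, slightly under the 10 mm bar. About 6 N was pushing up on the tool at the end. The tool sat about 4.5 mm higher than calculated, well inside the 60 mm limit.
- **Bystanders:** By eye they were where they started. I did not measure their positions, and at the end the arm hid some of them from the top camera.

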